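Load and start the binocular parts dryer

TASK

Load the parts dryer and start it: lift the lid off its drum by the knob and lay it flat on the cart top, then tip the orange tray over the drum so that the prism seats on it slide in, and put every prism housing that stands loose on the cart into the drum as well. Lay the empty tray back flat on the cart top, put the lid back on the drum so that it sits fully down and level, and last of all plug the black relay fully home in the socket on top of the dryer's control box. Leave the glass prism cube where it is.

Things in the scene. Friction and masses are not known exactly. Their poses are not given: they have to be found in the camera images.
- dryer: the parts dryer, fixed to the cart: a white open-topped round drum, outside 204 mm, inside 190 mm across (floor 10 mm and rim 135 mm above the cart top), and joined to it on its +x side a grey control box 90 (x) x 120 (y) x 120 (z) mm centred 150 mm along +x. Origin on the cart top under the drum's centre; z up
- mouth (a point): centre of the drum's mouth, level with its rim
- socket (a point): the relay socket: centre of the mouth of a rectangular hole in the black top of the control box, 120 mm above the cart top. Hole 33 mm (x) x 25 mm (y), 26 mm deep, 2 mm chamfer; axes parallel to the dryer's, z up
- lid: loose round white lid, 250 g, 212 mm across: underneath a locating disc 178 mm across and 8 mm thick that drops into the drum, then the 6 mm plate that rests on the rim, then in the middle an upright black round knob 36 mm across and 40 mm tall. Origin at the centre of the locating disc's underside, z up; plate's upper face 14 mm and knob's top 54 mm above it. On the drum its origin is 127 mm above the cart top
- tray: orange plastic lens tray, 180 g, floor 150 (x) x 114 (y) x 4 mm, walls 20 mm high on both sides and at the back (-x); the front (+x) end is open, and the pieces slide out over it. Origin at the centre of the floor's underside, x towards the open end. Smooth: pieces start to slide at 18 to 26 degrees of tilt. Behind the back wall an upright grip fin, 14 mm thick (y), 50 mm long (x from -125 to -75 mm), 75 mm tall, flat on both sides
- tray_lip (a point): middle of the tray's open front edge, on the floor's upper face
- tray_grip (a point): middle of the tray's grip fin, 55 mm above the tray's underside, 20 mm below the fin's top; axes those of the tray
- seat0: washed prism seat: bare aluminium block 44 (x) x 34 (y) x 26 (z) mm, 70 g; origin at the centre of its underside. Starts lying flat on the tray; may be absent
- seat1: washed prism seat: bare aluminium block 44 (x) x 34 (y) x 26 (z) mm, 70 g; origin at the centre of its underside. Starts lying flat on the tray; may be absent
- seat2: washed prism seat: bare aluminium block 44 (x) x 34 (y) x 26 (z) mm, 70 g; origin at the centre of its underside. Starts lying flat on the tray; may be absent
- seat3: washed prism seat: bare aluminium block 44 (x) x 34 (y) x 26 (z) mm, 70 g; origin at the centre of its underside. Starts lying flat on the tray; may be absent
- housing0: washed prism housing: dark steel-grey block 60 (x) x 40 (y) x 36 (z) mm with a brass-rimmed eye on top, 160 g; origin at the centre of its underside. Starts on the cart top, to the robot's right of the dryer; may be absent
- housing1: washed prism housing: dark steel-grey block 60 (x) x 40 (y) x 36 (z) mm with a brass-rimmed eye on top, 160 g; origin at the centre of its underside. Starts on the cart top, to the robot's right of the dryer; may be absent
- housing2: washed prism housing: dark steel-grey block 60 (x) x 40 (y) x 36 (z) mm with a brass-rimmed eye on top, 160 g; origin at the centre of its underside. Starts on the cart top, to the robot's right of the dryer; may be absent
- relay: plug-in relay, 140 g, standing on its plug on the cart top: grey plug 30 (x) x 22 (y) mm, 24 mm long, under a black block 48 (x) x 40 (y) x 38 (z) mm; 62 mm tall in all. Origin at the centre of the plug's foot, z up. Home: the block's shoulders rest on the socket's top, plug 24 mm deep; a half turn about z makes no difference
- prism: clear glass prism cube, 50 mm, standing at the right behind the housings; leave alone. Origin at the centre of its underside
Things that resemble listed ones, but are neither listed nor needed, are in the scene too. There is more than one size of the lid; the job needs the largest.

How it is judged:
On the way, in this order (a step that is already met when the one before it is completed fails the run):
1. the lid lies flat on the cart top, clear of the dryer (horizontal distance between lid and dryer above 0.15 m and height (world z) of lid below 0.012 m and angle between lid's own z axis and vertical below 0.1 rad), for 0.2 s.
2. the tray is tipped and a prism seat has slid into the drum (angle between tray's own z axis and vertical above 0.25 rad and horizontal distance between tray_lip and dryer below 0.15 m and height (world z) of tray_lip above 0.11 m and ((horizontal distance between seat0 and dryer below 0.098 m and height (world z) of seat0 below 0.12 m) or (horizontal distance between seat1 and dryer below 0.098 m and height (world z) of seat1 below 0.12 m) or (horizontal distance between seat2 and dryer below 0.098 m and height (world z) of seat2 below 0.12 m) or (horizontal distance between seat3 and dryer below 0.098 m and height (world z) of seat3 below 0.12 m))).
3. the lid is back on the drum, fully down, with all seats and housings inside (horizontal distance between lid and dryer below 0.009 m and height (world z) of lid between 0.121 and 0.131 m and angle between lid's own z axis and vertical below 0.04 rad and horizontal distance between each of seat0, seat1, seat2, seat3, housing0, housing1, housing2 and dryer below 0.098 m and height (world z) of each of seat0, seat1, seat2, seat3, housing0, housing1, housing2 below 0.12 m), for 0.2 s.
4. the relay is fully home in the socket (z of relay in the frame of socket below -0.02 m and horizontal distance between relay and socket below 0.004 m and angle between relay's own z axis and vertical below 0.06 rad and angle between the x axis of relay and the x axis of dryer, either way round below 0.12 rad), for 0.2 s.
At the end, for the whole second after the job is handed in: All prism seats and housings are in the drum, the lid is on it (centred within 9 mm, fully down and level), the relay is home (at least 20 of its 24 mm deep, upright, in line with the socket), the empty tray lies flat on the cart top, and everything is at rest and released (all of step 3 and all of step 4 and height (world z) of tray below 0.008 m and angle between tray's own z axis and vertical below 0.06 rad and linear speed of each of lid, tray, relay below 0.02 m/s); the robot touches nothing.
It fails at once if the prism is moved more than 3 cm (distance of prism from where it was at the start of the episode above 0.03 m).
Of seat0, seat1, seat2, seat3 only 2 to 4 are there at a start; the rules pass over those that are not, and their reading is None.
Of housing0, housing1, housing2 only 1 to 2 are there at a start; the rules pass over those that are not, and their reading is None.
At some moment in a run one of housing0, housing1, housing2 may be knocked a few centimetres aside while the robot is not near it.
It also fails if it takes over 184 s, if anything falls off the work surface, if the arm or the gripper's body presses on something with over 40 N, if the wrist force passes 120 N, or if a joint passes its speed limit or range.

ROBOT

A 6-joint arm with a two-finger parallel gripper is mounted at the origin on the work surface. World frame = base frame: x ahead of the robot, y to its left, z up, the work surface at z = 0. Lengths are in m, angles in rad, forces in N, time in s.
With the tool pointing down it reaches from about 0.325 to 0.9 m from the base axis. Payload 3.5 kg.
Tool frame: the origin (TCP) lies on the centre line of the jaws, within the pads' length; the fingertips stand 17 mm ahead of it and the grasp point (between the pads) lies 2 mm behind it; z points along the fingers, y is the line along which they close (so a half turn about z gives the same grasp; the last joint's range is limited). The gripper opens to 85 mm and grips with 20 to 120 N. Pads are 22 mm wide; open, the fingers measure 114 mm over their backs; the gripper's body (76 mm by 85 mm) begins 54 mm behind the grasp point. The pads swing forward as they close: fully open they stand 13 mm farther back than shut.
Start: joints at [1.201, 0.276, -0.026, 1.268, 0, 1.467], TCP at [0.165, 0.603, 0.248] pointing down, gripper open.
Joint ranges: [-3.12, 3.12], [-0.85, 1.88], [-1.08, 1.24], [-1.95, 2.15], [-1.57, 1.53], [-3.14, 3.14]. Speed limits (rad/s): [2.57, 2.57, 3.14, 3.14, 3.14, 3.14].

INTERFACE

Orientations are given as a rotation vector (axis times angle).
In Python, from workcell import env, imaging, job gives the robot as it stands.
- The arm moves only by the tool carry_out, never from a script. Its argument "commands" is a list that holds one entry, the list of rows, each a list of 4 numbers: the shift along the tool's x, y, z in units of 40 mm (1.0 is 40 mm), then the turn about the tool's z in rad. A call has 1 to 8 rows; each row is the pose to reach, as a shift and turn from the pose commanded when the call began, along the tool's axes at that moment; what a row does not reach only later rows make up. A row lasts 1/10 s, in which the tool goes at most 50 mm and 8.59 degrees, less where a joint would pass 70% of its speed; a pose out of reach is approached as far as the arm can. A call with a gripper value outside its range is refused whole. "fingers" is the closure in counts, from 0 (fully open) to 255 (shut), set as the call begins (left out, the last holds). The fingers move at their own pace and stop on an object; "newtons" is the grip in N (left out, the last holds). Time passes only in rows, so rows that repeat a pose let the fingers close. It gives the time, the measured TCP pose, the force, the opening and the grip force at its end, in the units of the state.
- env.sense(): the state, without advancing time (a new reading comes with each control period).
- imaging.capture(name): name is "scene" or "top" or "wrist"; returns a dict with "frame" (384x512x3 uint8, blue, green, red), "z_map" (384x512 float32, m along the optical axis (not along the pixel's ray), 0 where there is no reading), "camera_matrix" (3x3 intrinsics, pixels), "position" and "orientation" of the camera in the world; the wrist camera has in their place "hand_eye" (4x4, takes a point from camera to tool coordinates, whose origin is the TCP and whose axes are the flange's). Camera axes: x right, y down, z forward; pixel columns grow to the right and rows downward; lengths in m; the calibration is good to about 2 mm. A picture is of the moment at which its call begins: read the wrist's pose just before it.
- job.sign_off(): hands the job in; it is judged then, once.
The state is a dict: "time": time; "q": joint angles; "joint_vel": joint speeds; "effort": joint torques, N m; "tcp_pos": TCP position; "tcp_rot": TCP orientation; "ft_force": force on the tool from outside, world axes, zero at the start; "moment": the same for the moment, N m; "grip_width": finger opening in m; "finger_force": force on a finger pad.
Only numpy, scipy, OpenCV 4.12 (cv2) and the standard library are available. Lean on these libraries where they do the work, as an engineer would, in place of code of your own. Each camera call takes 0.05 s, during which the arm holds its last target. There are 200 camera calls.

## Working session

There is one attempt and no reset: what is moved stays moved. The work goes in short steps, Python scripts to look and compute and a tool call to move; the robot and the scene stay as the last step left them, time stands still between calls to the robot, and variables do not carry over. Pictures are saved under pics/ and viewed, at most 14 in all, crops included, and the job is handed in when it is done.

Besides the shell and the picture viewer there is one more tool, called after "Call:" as a command line: name --argument value ..., lists and objects as JSON in quotes. carry_out: Moves the arm, as the interface text tells. Its arguments: {"type":"object","properties":{"commands":{"type":"array"},"fingers":{"type":"number"},"newtons":{"type":"number"}},"required":["commands"]}

```bash
ls; mkdir -p pics
cat > h.py <<'E'
import numpy as np, cv2
from scipy.spatial.transform import Rotation as R
from workcell import env, imaging, job
def cap(n):
    s=env.sense(); c=imaging.capture(n)
    K=np.array(c["camera_matrix"])
    if n=="wrist":
        T=np.eye(4);T[:3,:3]=R.from_rotvec(s["tcp_rot"]).as_matrix();T[:3,3]=s["tcp_pos"]
        c["T"]=T@np.array(c["hand_eye"])
    else:
        T=np.eye(4);o=np.array(c["orientation"])
        if o.shape==(3,3): T[:3,:3]=o
        elif o.size==3: T[:3,:3]=R.from_rotvec(o).as_matrix()
        else: raise Exception(o)
        T[:3,3]=c["position"];c["T"]=T
    np.savez("last_%s.npz"%n,frame=c["frame"],z=c["z_map"],K=K,T=c["T"])
    return c
def load(n):
    d=np.load("last_%s.npz"%n);return d
def pts(d):
    z=d["z"];K=d["K"];T=d["T"];v,u=np.indices(z.shape)
    p=np.stack([(u-K[0,2])/K[0,0]*z,(v-K[1,2])/K[1,1]*z,z],-1)
    return p@T[:3,:3].T+T[:3,3]
def go(target):  # world delta -> tool units
    s=env.sense();M=R.from_rotvec(s["tcp_rot"]).as_matrix()
    return M.T@(np.array(target)-s["tcp_pos"])/0.04
E
python3 - <<'E'
from h import *
s=env.sense();print(s)
for n in("scene","top"):
    c=cap(n);print(c["position"],c["orientation"],c["camera_matrix"]);cv2.imwrite(f"pics/{n}0.png",cv2.resize(c["frame"],(800,600),interpolation=cv2.INTER_CUBIC))
E
```

```text
pics
{'time': 0.0, 'q': array([ 1.20061385e+00,  2.77141751e-01, -2.78918787e-02,  1.26801492e+00,
        3.87797069e-05,  1.46740020e+00]), 'joint_vel': array([-0.00074846,  0.00159976, -0.00059834, -0.00029893, -0.00039124,
       -0.00069372]), 'effort': array([-8.32686310e-04, -4.45508230e+01,  2.95201313e+01,  1.63618661e-02,
       -3.11960493e-04, -2.97710741e-06]), 'tcp_pos': array([0.16449505, 0.60218824, 0.24714906]), 'tcp_rot': array([-0.41774986, -3.11312087,  0.00342417]), 'ft_force': array([-0.54969575, -0.91581696, -0.19445887]), 'moment': array([ 0.01302587, -0.02223205,  0.01773241]), 'finger_force': 0.0, 'grip_width': 0.08543716775280746}
[1.30530427 0.53739528 0.75604201] [-1.0536421  -2.25727591  1.15851728] [[400.19516223   0.         252.38732421]
 [  0.         400.19516223 192.90500617]
 [  0.           0.           1.        ]]
[ 0.34427827 -0.06415357  1.60305482] [-2.13614324  2.13145135 -0.15480345] [[424.47947819   0.         252.3733264 ]
 [  0.         424.47947819 186.31996079]
 [  0.           0.           1.        ]]
```

View pics/scene0.png

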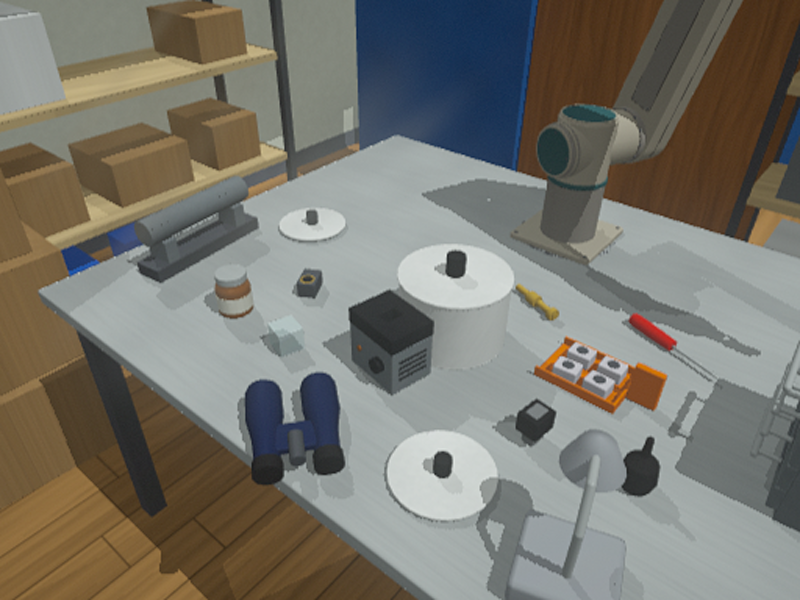

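View pics/top0.png

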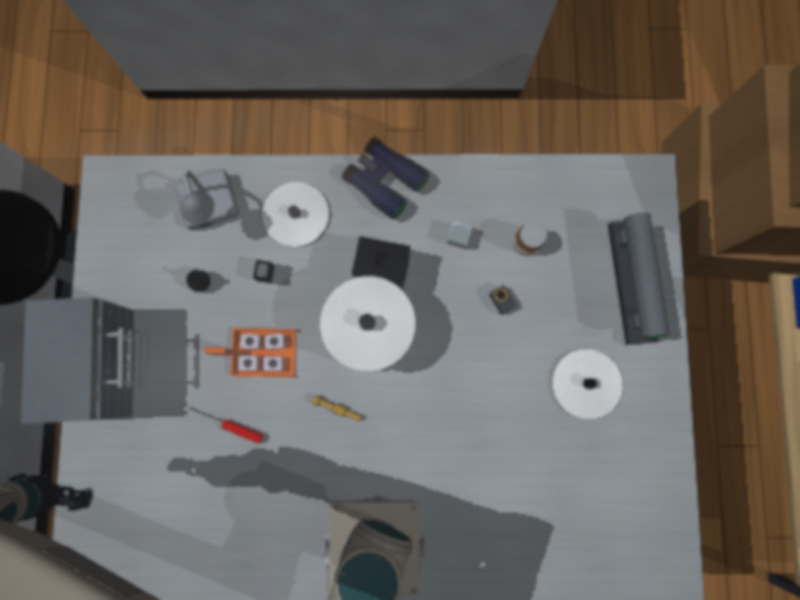

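Top view (800x600): the lid on the drum is at (368,322). The lids at (297,214) and (587,383) are smaller decoys, so I choose the one on the drum. The relay is the black block at (263,271), and the black can at (198,280) is a lookalike. The housing is at (502,298), the prism at (460,233) and the jar at (531,238). The tray is at (265,353) with its fin at (215,350), open towards the drum, carrying 4 seats.

Run:
```python
from h import *
d=load("top");P=pts(d);f=d["frame"];s=512/800
def reg(n,u0,v0,u1,v1,zlo,zhi,mask=None):
    u0,v0,u1,v1=[int(x*s) for x in(u0,v0,u1,v1)]
    q=P[v0:v1,u0:u1].reshape(-1,3);m=(q[:,2]>zlo)&(q[:,2]<zhi)
    if mask is not None:m&=mask[v0:v1,u0:u1].ravel()
    q=q[m]
    if len(q)<4:print(n,"none");return
    (c,wh,a)=cv2.minAreaRect((q[:,:2]*1000).astype(np.float32))
    print(n,len(q),"c",np.round(c,1),"wh",np.round(wh,1),"a",round(a,1),"z med/max",np.round([np.median(q[:,2]),q[:,2].max()],4),"mean",np.round(q.mean(0),3))
reg("lid",310,265,425,380,.125,.16)
reg("knob",340,295,400,350,.16,.3)
reg("box",340,220,430,290,.10,.13)
h=cv2.cvtColor(f,cv2.COLOR_BGR2HSV);o=(h[...,0]<15)&(h[...,1]>150)&(h[...,2]>90)
reg("trayall",190,310,320,395,-.02,.1,o);reg("fin",190,310,320,395,.05,.1);reg("traybody",228,310,320,395,-.02,.045,o)
reg("trayseats",228,310,310,395,.022,.045)
reg("relay",245,250,290,295,.045,.09);reg("hous",480,275,525,320,.025,.06)
reg("housall",480,275,525,320,.012,.06)
reg("decoyL",255,175,335,255,.01,.03);reg("decoyR",545,340,630,425,.01,.03)
reg("prism",440,210,480,255,.02,.08)
reg("table",420,420,640,460,-.05,.05);reg("jar",510,215,555,260,.03,.2)
reg("yellow",305,390,370,425,.008,.05);reg("screw",215,415,270,445,.008,.05)
# scan heights in right area
d=load("scene");cv2.imwrite("pics/c1.png",np.hstack([cv2.resize(d["frame"][240:300,315:395],(400,300),interpolation=cv2.INTER_CUBIC),cv2.resize(d["frame"][150:210,170:250],(400,300),interpolation=cv2.INTER_CUBIC)]))
```

```text
lid 2824 c [515.2  17.1] wh [231.  210.8] a 13.7 z med/max [0.1415 0.1585] mean [0.505 0.014 0.141]
knob 89 c [503.8  13.9] wh [32.3 30.7] a 0.6 z med/max [0.1814 0.1883] mean [0.504 0.014 0.181]
box 785 c [653.4 -13.1] wh [120.2  91.9] a 78.7 z med/max [0.1202 0.1297] mean [ 0.653 -0.013  0.12 ]
trayall 271 c [449.3 295.1] wh [104.2 189.5] a 0.1 z med/max [0.0056 0.0816] mean [0.446 0.257 0.013]
fin 60 c [447.5 369.1] wh [47.9 14.3] a 86.3 z med/max [0.0738 0.0816] mean [0.447 0.368 0.073]
traybody 242 c [449.3 271.2] wh [104.3 141.4] a 0.3 z med/max [0.0051 0.0268] mean [0.446 0.244 0.006]
trayseats 486 c [448.8 275. ] wh [111.6 147.1] a 0.2 z med/max [0.03  0.044] mean [0.448 0.274 0.03 ]
relay 155 c [639.5 268.9] wh [41.2 49.6] a 84.1 z med/max [0.0624 0.0719] mean [0.638 0.268 0.062]
hous 174 c [ 574.8 -302. ] wh [59.5 40.5] a 30.5 z med/max [0.0361 0.0466] mean [ 0.574 -0.302  0.036]
housall 187 c [ 574.7 -302.1] wh [59.8 40.5] a 30.5 z med/max [0.036  0.0466] mean [ 0.573 -0.301  0.035]
decoyL 882 c [784.1 206. ] wh [188.1 175.8] a 84.5 z med/max [0.0135 0.029 ] mean [0.791 0.203 0.014]
decoyR 887 c [ 389.2 -503.9] wh [161.3 215.2] a 79.3 z med/max [0.0126 0.0298] mean [ 0.378 -0.5    0.013]
prism 193 c [ 733.  -199.9] wh [49.5 50.5] a 73.0 z med/max [0.0502 0.0584] mean [ 0.73  -0.199  0.049]
table 3647 c [ 247.4 -361.7] wh [ 91.3 519. ] a 0.2 z med/max [-0.0003  0.0129] mean [ 0.248 -0.36  -0.   ]
jar 331 c [ 717.3 -365.4] wh [66.4 65.7] a 87.1 z med/max [0.0881 0.0989] mean [ 0.714 -0.363  0.079]
yellow 172 c [318.1  93.3] wh [ 73.7 138.9] a 5.1 z med/max [0.0198 0.0357] mean [0.317 0.094 0.02 ]
screw 207 c [267.4 323.8] wh [117.   59.5] a 87.4 z med/max [0.0223 0.0338] mean [0.264 0.315 0.022]
```

View pics/c1.png

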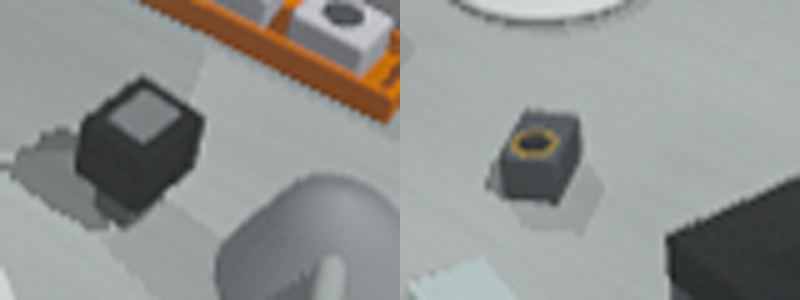

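Close crop: the left one is the relay, a black block with a grey label standing on its plug. The right one is the only housing, with its brass-rimmed eye. Next I reach for the lid knob at about (0.504, 0.014).

```bash
cat >> h.py <<'E'
def plan(*t):
    """t: (x,y,z,yawdeg of tool x) -> tool units from measured pose; yaw 180 = aligned"""
    s=env.sense();M=R.from_rotvec(s["tcp_rot"]).as_matrix();y0=np.degrees(np.arctan2(M[1,0],M[0,0]))
    print("t",round(s["time"],2),"pos",np.round(s["tcp_pos"],4),"yaw",round(y0,1),"tilt",np.round(M[:,2],3),"q",np.round(s["q"],2),"w",round(s["grip_width"],4),"F",np.round(s["ft_force"],1))
    for a in t:
        v=M.T@(np.array(a[:3])-s["tcp_pos"])/.04
        print(np.round(v,3),round(np.radians(-((a[3]-y0+180)%360-180)),3))
E
python3 -c "
from h import *
plan((.504,.014,.25,180))"
```

```text
t 0.1 pos [0.1645 0.6022 0.2472] yaw 164.7 tilt [-0.001 -0.002 -1.   ] q [ 1.2   0.28 -0.03  1.27  0.    1.47] w 0.0853 F [-0.3 -0.7 -0.4]
[-12.064 -11.948  -0.048] -0.267
```

Call:
carry_out --commands '[[[-6, -6, 0, -0.267], [-6, -6, 0, -0.267], [-6, -6, 0, -0.267], [-6, -6, 0, -0.267], [-6, -6, 0, -0.267], [-6, -6, 0, -0.267], [-6, -6, 0, -0.267], [-6, -6, 0, -0.267]]]' --fingers 0

```text
time: 0.9
tcp_pos: [0.3343, 0.3045, 0.2479]
tcp_rot: [-0.009, -3.142, 0.003]
ft_force: [-0.5, 0.0, -0.1]
grip_width: 0.0853
finger_force: 0.0
```

```bash
python3 -c "
from h import *
plan((.504,.014,.25,180))"
```

```text
t 0.9 pos [0.3343 0.3045 0.2479] yaw 179.7 tilt [-0.    -0.002 -1.   ] q [ 0.6  -0.03 -0.38  1.22 -0.    0.6 ] w 0.0853 F [-0.5  0.  -0.1]
[-4.285 -7.237 -0.039] -0.006
```

Call:
carry_out --commands '[[[-4.25, -7.25, -0.5, 0], [-4.25, -7.25, -0.5, 0], [-4.25, -7.25, -0.5, 0], [-4.25, -7.25, -0.5, 0], [-4.25, -7.25, -0.5, 0], [-4.25, -7.25, -0.5, 0], [-4.25, -7.25, -0.5, 0], [-4.25, -7.25, -0.5, 0]]]'

```text
time: 1.7
tcp_pos: [0.5056, 0.0152, 0.2683]
tcp_rot: [0.007, 3.14, -0.001]
ft_force: [0.2, 0.9, -0.1]
grip_width: 0.0853
finger_force: 0.0
```

Run:
```python
from h import *
plan((.504,.014,.163,180))
c=cap("wrist");cv2.imwrite("pics/w1.png",c["frame"])
d=load("wrist");P=pts(d).reshape(-1,3)
for n,lo,hi in(("knob",.172,.19),("lid",.13,.15)):
    m=(P[:,2]>lo)&(P[:,2]<hi)&(np.hypot(P[:,0]-.504,P[:,1]-.014)<.115);q=P[m]
    print(n,m.sum(),q.mean(0) if m.any() else"",cv2.minAreaRect((q[:,:2]*1000).astype(np.float32)) if m.any() else "")
```

```text
t 1.7 pos [0.5056 0.0152 0.2683] yaw 179.7 tilt [ 0.002 -0.001 -1.   ] q [-0.1   0.05 -0.25  1.27 -0.   -0.09] w 0.0853 F [ 0.2  0.9 -0.1]
[ 0.045 -0.028  2.632] -0.004
knob 1372 [0.50384515 0.01354419 0.18006102] ((505.16937255859375, 13.447322845458984), (34.89857482910156, 34.69075393676758), 41.660274505615234)
lid 33999 [0.49465222 0.01351236 0.14055455] ((505.40435791015625, 13.196670532226562), (209.36849975585938, 210.52557373046875), 52.57532501220703)
```

View pics/w1.png

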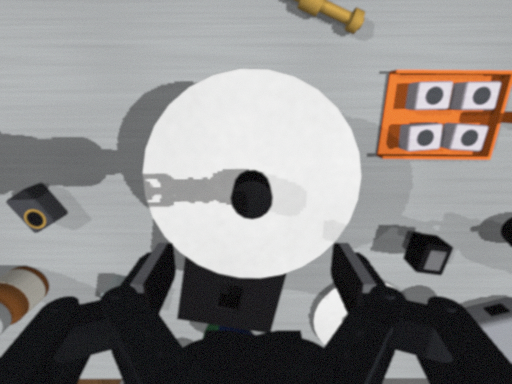

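The wrist view shows the big lid with its knob at (251,195), the box with its socket hole at (232,297), the tray at (445,115) and the relay at (428,252). The gripper is centred on the knob.

Call:
carry_out --commands '[[[0.02, -0.05, 2.6, 0], [0.02, -0.05, 2.6, 0], [0.02, -0.05, 2.6, 0], [0.02, -0.05, 2.6, 0], [0.02, -0.05, 2.6, 0]]]'

```text
time: 2.25
tcp_pos: [0.5039, 0.0168, 0.1667]
tcp_rot: [-0.002, 3.138, -0.0]
ft_force: [0.1, -0.1, 0.0]
grip_width: 0.0855
finger_force: 0.0
```

Call:
carry_out --commands '[[[0, 0, 0, 0], [0, 0, 0, 0], [0, 0, 0, 0], [0, 0, 0, 0], [0, 0, 0, 0], [0, 0, 0, 0], [0, 0, 0, 0], [0, 0, 0, 0]]]' --fingers 255 --newtons 60

```text
time: 3.05
tcp_pos: [0.5034, 0.0158, 0.1658]
tcp_rot: [0.0, 3.139, -0.001]
ft_force: [-0.1, 0.4, 4.9]
grip_width: 0.0346
finger_force: 60.3
```

Run:
```python
from h import *
plan((.505,.0133,.25,180),(.39,-.24,.04,180))
d=load("wrist");P=pts(d);f=d["frame"]
def rect(n,m,region=None):
    if region:
        k=np.zeros(m.shape,bool);u0,v0,u1,v1=region;k[v0:v1,u0:u1]=1;m=m&k
    q=P[m];print(n,len(q),*[np.round(x,1) for x in cv2.minAreaRect((q[:,:2]*1000).astype(np.float32))],np.round(np.median(q[:,2]),4))
z=P[...,2]
rect("boxtop",(z>.112)&(z<.128),(170,255,300,335))
rect("hole",(z<.11)&(z>.08),(205,275,255,320))
rect("relay",(z>.055)&(z<.07),(395,225,460,280))
rect("seats",(z>.0265)&(z<.034),(385,72,510,158))
rect("traywalls",(z>.012)&(z<.024),(375,65,512,165))
h=cv2.cvtColor(f,cv2.COLOR_BGR2HSV);o=(h[...,0]<15)&(h[...,1]>150)
rect("orange_low",o&(z<.03),(370,60,512,165));rect("fin",o&(z>.06),(370,60,512,165))
rect("hous",(z>.03)&(z<.042),(0,175,75,240))
for (u0,v0,u1,v1) in((405,75,455,112),(455,75,505,112),(398,118,444,155),(444,118,492,155)):
    m=(z>.0265)&(z<.034)&~o; rect("seat",m,(u0,v0,u1,v1))
```

```text
t 3.05 pos [0.5034 0.0158 0.1658] yaw 180.0 tilt [ 0.003 -0.001 -1.   ] q [-0.1   0.12 -0.4   1.05 -0.   -0.1 ] w 0.0346 F [-0.1  0.4  4.9]
[-0.044 -0.064 -2.104] -0.0
[ 2.844 -6.393  3.143] -0.0
boxtop 4980 [654.7 -14.2] [120.2  91.4] 78.8 0.1195
hole 360 [663.5 -17.8] [20.8 34.1] 1.4 0.0948
relay 933 [638.8 268.5] [41.6 48.1] 82.0 0.0615
seats 3690 [447.5 283.1] [ 87.4 129.7] 0.9 0.0296
traywalls 2195 [447.9 270.8] [153.8 114.4] 89.5 0.019
orange_low 5368 [447.7 278.4] [169.7 112.6] 89.3 0.0041
fin 18 [425.6  15.7] [0. 0.] 0.0 0.3933
hous 1132 [ 576.  -303.2] [59.8 40.8] 29.5 0.0354
seat 973 [421.1 242. ] [33.5 44.2] 0.5 0.0297
seat 974 [421.7 301.6] [44.5 32.3] 89.8 0.0295
seat 850 [473.9 240.8] [34.1 43.7] 3.6 0.0295
seat 856 [474.  298.7] [45.  33.7] 87.2 0.0295
```

Call:
carry_out --commands '[[[0, 0, -0.4, 0], [0, 0, -1, 0], [0, 0, -1.5, 0], [2.85, -6.4, -1.5, 0], [2.85, -6.4, -1.5, 0], [2.85, -6.4, -1.5, 0], [2.85, -6.4, -1.5, 0], [2.85, -6.4, -1.5, 0]]]'

```text
time: 3.85
tcp_pos: [0.3991, -0.2133, 0.2238]
tcp_rot: [0.001, -3.141, -0.001]
ft_force: [0.5, -1.1, -2.9]
grip_width: 0.0347
finger_force: 60.6
```

Call:
carry_out --commands '[[[0, 0, 0, 0], [0, 0, 0, 0], [0, 0, 0, 0]]]'

```text
time: 4.15
tcp_pos: [0.4004, -0.2113, 0.2238]
tcp_rot: [0.001, -3.141, -0.002]
ft_force: [-0.3, 0.6, -2.8]
grip_width: 0.0346
finger_force: 60.8
```

Run:
```python
from h import *
plan((.39,-.24,.04,180))
```

```text
t 4.15 pos [ 0.4004 -0.2113  0.2238] yaw -180.0 tilt [-0.001  0.001 -1.   ] q [-0.63 -0.02 -0.42  1.17  0.   -0.63] w 0.0346 F [-0.3  0.6 -2.8]
[ 0.257 -0.723  4.594] 0.001
```

Call:
carry_out --commands '[[[0.25, -0.7, 0, 0], [0.25, -0.7, 1, 0], [0.25, -0.7, 2, 0], [0.25, -0.7, 3, 0], [0.25, -0.7, 3.8, 0], [0.25, -0.7, 4.3, 0], [0.25, -0.7, 4.5, 0], [0.25, -0.7, 4.5, 0]]]'

```text
time: 4.95
tcp_pos: [0.3904, -0.2385, 0.0434]
tcp_rot: [0.004, -3.14, -0.003]
ft_force: [0.5, -0.2, -3.0]
grip_width: 0.0345
finger_force: 61.3
```

Call:
carry_out --commands '[[[0, 0, 0.1, 0], [0, 0, 0.1, 0], [0, 0, 0.1, 0]]]'

```text
time: 5.25
tcp_pos: [0.3915, -0.2408, 0.0413]
tcp_rot: [-0.001, 3.14, -0.002]
ft_force: [0.2, 0.5, -2.4]
grip_width: 0.0345
finger_force: 61.3
```

Call:
carry_out --commands '[[[0, 0, 0.06, 0], [0, 0, 0.06, 0], [0, 0, 0.06, 0]]]'

```text
time: 5.55
tcp_pos: [0.3915, -0.2411, 0.0388]
tcp_rot: [-0.0, 3.14, -0.002]
ft_force: [0.3, 0.9, 3.8]
grip_width: 0.0346
finger_force: 61.9
```

Call:
carry_out --commands '[[[0, 0, 0, 0], [0, 0, 0, 0], [0, 0, 0, 0], [0, 0, 0, 0], [0, 0, 0, 0], [0, 0, 0, 0]]]' --fingers 0

```text
time: 6.15
tcp_pos: [0.3906, -0.2402, 0.0378]
tcp_rot: [0.0, -3.141, -0.0]
ft_force: [-0.4, 0.3, -1.0]
grip_width: 0.0852
finger_force: 0.0
```

Call:
carry_out --commands '[[[0, 0, -1, 0], [0, 0, -2, 0], [0, 0, -3, 0], [0, 0, -4, 0], [0, 0, -5, 0], [0, 0, -5, 0], [0, 0, -5, 0]]]'

```text
time: 6.85
tcp_pos: [0.3913, -0.2408, 0.2391]
tcp_rot: [-0.0, 3.139, -0.003]
ft_force: [-0.2, 1.6, -1.8]
grip_width: 0.0852
finger_force: 0.0
```

Run:
```python
from h import *
c=cap("wrist");P=pts(load("wrist")).reshape(-1,3)
for n,lo,hi in(("knob",.045,.06),("lid",.008,.02)):
    m=(P[:,2]>lo)&(P[:,2]<hi)&(np.hypot(P[:,0]-.39,P[:,1]+.24)<.115);q=P[m]
    print(n,m.sum(),np.median(q[:,2]),cv2.minAreaRect((q[:,:2]*1000).astype(np.float32)))
plan((.56,-.22,.22,180),(.448,.365,.16,-90),(.448,.365,.16,90))
```

```text
knob 702 0.05332681692098157 ((393.5201416015625, -241.28794860839844), (34.74410629272461, 34.372013092041016), 1.3812711238861084)
lid 18967 0.013507555680191241 ((393.5248107910156, -240.8731231689453), (209.0546417236328, 210.07644653320312), 0.959861159324646)
t 6.9 pos [ 0.3904 -0.2401  0.2376] yaw -180.0 tilt [-0.  0. -1.] q [-0.69 -0.02 -0.39  1.2  -0.   -0.69] w 0.0852 F [ 0.7  0.  -0.8]
[-4.24   0.501  0.439] 0.0
[-1.444 15.126  1.942] -1.571
[-1.444 15.126  1.942] 1.571
```

Call:
carry_out --commands '[[[-0.7, 8, 0, -1.1], [-0.7, 8, 0, -1.1], [-0.7, 8, 0, -1.1], [-0.7, 8, 0, -1.1], [-0.7, 8, 0, -1.1], [-0.7, 8, 0, -1.1], [-0.7, 8, 0, -1.1], [-0.7, 8, 0, -1.1]]]'

```text
time: 7.7
tcp_pos: [0.4169, 0.0824, 0.2357]
tcp_rot: [1.652, -2.668, -0.004]
ft_force: [0.2, -1.0, 0.4]
grip_width: 0.0855
finger_force: 0.0
```

Run:
```python
from h import *
plan((.448,.365,.22,-90))
```

```text
t 7.7 pos [0.4169 0.0824 0.2357] yaw -116.5 tilt [-0.004  0.001 -1.   ] q [ 0.04 -0.07 -0.44  1.2   0.   -1.07] w 0.0855 F [ 0.2 -1.   0.4]
[-6.672  2.45   0.392] -0.462
```

Call:
carry_out --commands '[[[-6.7, 2.45, 0.4, -0.462], [-6.7, 2.45, 0.4, -0.462], [-6.7, 2.45, 0.4, -0.462], [-6.7, 2.45, 0.4, -0.462], [-6.7, 2.45, 0.4, -0.462], [-6.7, 2.45, 0.4, -0.462], [-6.7, 2.45, 0.4, -0.462], [-6.7, 2.45, 0.4, -0.462]]]'

```text
time: 8.5
tcp_pos: [0.4513, 0.3627, 0.2193]
tcp_rot: [2.21, -2.226, -0.001]
ft_force: [0.4, -0.8, -0.1]
grip_width: 0.0857
finger_force: 0.0
```

Run:
```python
from h import *
c=cap("wrist");cv2.imwrite("pics/w2.png",c["frame"]);P=pts(load("wrist"))
h=cv2.cvtColor(c["frame"],cv2.COLOR_BGR2HSV);o=(h[...,0]<18)&(h[...,1]>120)
q=P[o&(P[...,2]>.066)&(P[...,2]<.085)];print(len(q),np.median(q[:,2]),cv2.minAreaRect((q[:,:2]*1000).astype(np.float32)))
plan((.448,.365,.053,-90))
```

```text
563 0.07429588224548861 ((449.28118896484375, 369.21527099609375), (48.993133544921875, 12.656515121459961), 89.47409057617188)
t 8.55 pos [0.4515 0.362  0.2199] yaw -90.5 tilt [-0.003 -0.003 -1.   ] q [ 0.56  0.21 -0.17  1.19 -0.   -1.  ] w 0.0855 F [-0.5  0.1 -1.5]
[-0.085  0.073  4.172] -0.008
```

View pics/w2.png

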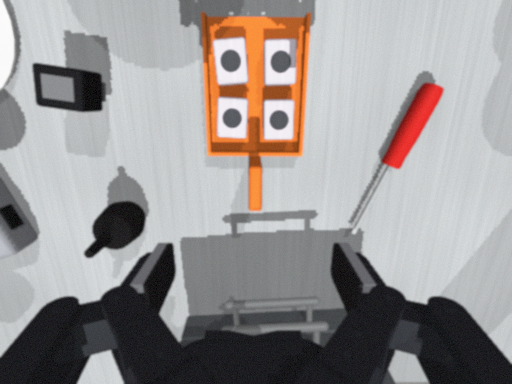

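The fin shows at (255,185) below the tray's back wall, centred at (0.449, 0.369). All four seats are in place. I descend and grip lightly so the tray can pivot in the pads.

Call:
carry_out --commands '[[[-0.17, 0.05, 1, 0], [-0.17, 0.05, 2, 0], [-0.17, 0.05, 3, 0], [-0.17, 0.05, 3.8, 0], [-0.17, 0.05, 4.1, 0], [-0.17, 0.05, 4.15, 0], [-0.17, 0.05, 4.15, 0]]]'

```text
time: 9.25
tcp_pos: [0.4515, 0.3696, 0.0569]
tcp_rot: [-2.21, 2.231, -0.0]
ft_force: [0.0, 0.3, 0.6]
grip_width: 0.0853
finger_force: 0.0
```

Call:
carry_out --commands '[[[0, 0, 0, 0], [0, 0, 0, 0], [0, 0, 0, 0], [0, 0, 0, 0], [0, 0, 0, 0], [0, 0, 0, 0], [0, 0, 0, 0], [0, 0, 0, 0]]]' --fingers 255 --newtons 60

```text
time: 10.05
tcp_pos: [0.4508, 0.3701, 0.0564]
tcp_rot: [-2.212, 2.23, 0.001]
ft_force: [-2.1, -0.6, 6.1]
grip_width: 0.0134
finger_force: 59.6
```

Call:
carry_out --commands '[[[0, 0, -0.1, 0], [0, 0, -0.25, 0], [0, 0, -0.5, 0], [0, 0, -0.5, 0], [0, 0, -0.5, 0]]]'

```text
time: 10.55
tcp_pos: [0.4511, 0.3701, 0.0763]
tcp_rot: [-2.211, 2.23, -0.0]
ft_force: [0.2, -0.5, -5.1]
grip_width: 0.0132
finger_force: 58.5
```

```bash
cat >> h.py <<'E'
def orange():
    c=cap("scene");P=pts(load("scene"));h=cv2.cvtColor(c["frame"],cv2.COLOR_BGR2HSV);o=(h[...,0]<18)&(h[...,1]>150)&(h[...,2]>60)&(load("scene")["z"]>0)
    q=P[o&(P[...,2]>-.01)&(P[...,0]>.3)&(P[...,0]<.62)&(P[...,1]>-.1)&(P[...,1]<.5)]
    # floor profile: orange z binned by y
    for lo in np.arange(-.05,.45,.03):
        k=q[(q[:,1]>lo)&(q[:,1]<lo+.03)]
        if len(k)>3: print("y%.2f n%d z %.3f..%.3f x %.3f..%.3f"%(lo+.015,len(k),k[:,2].min(),k[:,2].max(),k[:,0].min(),k[:,0].max()))
    return c
E
python3 - <<'E'
from h import *
plan();orange()
E
```

```text
t 10.55 pos [0.4511 0.3701 0.0763] yaw -90.5 tilt [ 0.001  0.001 -1.   ] q [ 0.58  0.35 -0.32  0.9   0.   -0.99] w 0.0132 F [ 0.2 -0.5 -5.1]
y0.21 n174 z 0.019..0.042 x 0.391..0.507
y0.24 n66 z 0.022..0.042 x 0.501..0.507
y0.27 n143 z 0.020..0.042 x 0.389..0.508
y0.29 n70 z 0.021..0.041 x 0.501..0.508
y0.33 n200 z 0.020..0.041 x 0.392..0.510
y0.36 n200 z 0.019..0.167 x 0.441..0.508
y0.39 n191 z 0.022..0.097 x 0.447..0.459
```

Call:
carry_out --commands '[[[0, 0, -0.4, 0], [0, 0, -1, 0], [0, 0, -1.7, 0], [0, 0, -2.4, 0], [0, 0, -3.1, 0], [0, 0, -3.8, 0], [0, 0, -4.2, 0], [0, 0, -4.3, 0]]]'

```text
time: 11.4
tcp_pos: [0.4519, 0.3705, 0.2502]
tcp_rot: [-2.209, 2.228, -0.001]
ft_force: [0.5, 0.7, -4.8]
grip_width: 0.0133
finger_force: 58.7
```

Call:
carry_out --commands '[[[0.1, 0, -0.5, 0], [0.4, -0.1, -1, 0], [0.8, -0.3, -1.2, 0], [1.3, -0.5, -1.2, 0], [1.8, -0.7, -1.2, 0], [2.3, -0.9, -1.2, 0], [2.7, -1, -1.2, 0], [2.9, -1.05, -1.2, 0]]]'

```text
time: 12.2
tcp_pos: [0.4913, 0.252, 0.2946]
tcp_rot: [2.209, -2.231, -0.002]
ft_force: [-1.4, 0.7, -4.8]
grip_width: 0.013
finger_force: 58.8
```

Run:
```python
from h import *
plan((.506,.165,.295,-90));orange()
```

```text
t 12.2 pos [0.4913 0.252  0.2946] yaw -90.6 tilt [-0.002 -0.001 -1.   ] q [ 0.36  0.13 -0.11  1.33 -0.   -1.2 ] w 0.013 F [-1.4  0.7 -4.8]
[ 2.172 -0.388 -0.009] -0.01
y0.08 n57 z 0.221..0.242 x 0.431..0.547
y0.11 n77 z 0.225..0.246 x 0.541..0.547
y0.15 n91 z 0.226..0.250 x 0.429..0.547
y0.17 n84 z 0.230..0.251 x 0.542..0.548
y0.21 n123 z 0.232..0.255 x 0.454..0.549
y0.24 n264 z 0.236..0.307 x 0.492..0.549
y0.27 n284 z 0.240..0.316 x 0.486..0.500
y0.29 n28 z 0.242..0.278 x 0.487..0.498
```

Call:
carry_out --commands '[[[0.3, -0.1, 0, 0], [0.8, -0.2, 0, 0], [1.3, -0.3, 0, 0], [1.8, -0.4, 0, 0], [2.1, -0.4, 0, 0], [2.2, -0.4, 0, 0], [2.2, -0.4, 0, 0]]]'

```text
time: 12.95
tcp_pos: [0.5068, 0.1653, 0.2959]
tcp_rot: [-2.211, 2.231, 0.001]
ft_force: [-0.2, 0.2, -4.8]
grip_width: 0.0133
finger_force: 58.8
```

Call:
carry_out --commands '[[[0, 0, 0, 0], [0, 0, 0, 0]]]' --newtons 35

```text
time: 13.15
tcp_pos: [0.5069, 0.1661, 0.296]
tcp_rot: [-2.213, 2.23, 0.0]
ft_force: [0.1, 0.7, -5.3]
grip_width: 0.0132
finger_force: 58.8
```

Run:
```python
from h import *
plan((.506,.165,.295,-90));orange()
```

```text
t 13.15 pos [0.5069 0.1661 0.296 ] yaw -90.4 tilt [ 0.  0. -1.] q [ 0.2   0.09 -0.15  1.33  0.   -1.37] w 0.0132 F [ 0.1  0.7 -5.3]
[0.028 0.023 0.024] -0.008
y-0.01 n27 z 0.222..0.241 x 0.449..0.564
y0.02 n68 z 0.224..0.245 x 0.556..0.564
y0.05 n73 z 0.226..0.251 x 0.451..0.563
y0.08 n72 z 0.229..0.251 x 0.558..0.564
y0.11 n102 z 0.233..0.256 x 0.480..0.566
y0.15 n223 z 0.236..0.309 x 0.508..0.564
y0.17 n224 z 0.241..0.319 x 0.501..0.517
y0.21 n92 z 0.243..0.316 x 0.500..0.515
```

Call:
carry_out --commands '[[[0, 0, 0, 0], [0, 0, 0, 0], [0, 0, 0, 0]]]' --fingers 255 --newtons 30

```text
time: 13.5
tcp_pos: [0.507, 0.1656, 0.2959]
tcp_rot: [2.212, -2.231, -0.0]
ft_force: [-0.5, -0.5, -4.8]
grip_width: 0.0134
finger_force: 58.8
```

Run:
```python
from h import *
plan();c=orange();cv2.imwrite("pics/s3.png",c["frame"])
```

```text
t 13.5 pos [0.507  0.1656 0.2959] yaw -90.5 tilt [-0.  0. -1.] q [ 0.19  0.09 -0.15  1.33  0.   -1.37] w 0.0134 F [-0.5 -0.5 -4.8]
y-0.01 n27 z 0.224..0.242 x 0.449..0.563
y0.02 n67 z 0.225..0.247 x 0.557..0.563
y0.05 n71 z 0.227..0.250 x 0.451..0.564
y0.08 n76 z 0.229..0.252 x 0.558..0.565
y0.11 n100 z 0.233..0.256 x 0.474..0.565
y0.15 n227 z 0.236..0.307 x 0.507..0.565
y0.17 n229 z 0.240..0.318 x 0.500..0.516
y0.21 n86 z 0.244..0.312 x 0.500..0.516
```

Call:
carry_out --commands '[[[0, 0, 0, 0], [0, 0, 0, 0]]]' --fingers 235 --newtons 20

```text
time: 13.75
tcp_pos: [0.5071, 0.1654, 0.2959]
tcp_rot: [-2.212, 2.231, 0.0]
ft_force: [-0.1, -0.6, -4.2]
grip_width: 0.0131
finger_force: 58.8
```

Call:
carry_out --commands '[[[0, 0, 0, 0], [0, 0, 0, 0]]]' --fingers 224 --newtons 20

```text
time: 13.95
tcp_pos: [0.507, 0.1653, 0.2959]
tcp_rot: [2.212, -2.231, 0.0]
ft_force: [0.2, 0.1, -4.6]
grip_width: 0.0135
finger_force: 58.8
```

Run:
```python
from h import *
plan();c=orange();cv2.imwrite("pics/s3.png",c["frame"])
```

```text
t 13.95 pos [0.507  0.1653 0.2959] yaw -90.5 tilt [-0. -0. -1.] q [ 0.19  0.09 -0.15  1.33 -0.   -1.37] w 0.0135 F [ 0.2  0.1 -4.6]
y-0.01 n25 z 0.223..0.242 x 0.449..0.564
y0.02 n69 z 0.223..0.246 x 0.557..0.564
y0.05 n76 z 0.228..0.251 x 0.447..0.564
y0.08 n72 z 0.231..0.253 x 0.558..0.565
y0.11 n101 z 0.233..0.257 x 0.476..0.566
y0.15 n228 z 0.238..0.307 x 0.507..0.564
y0.17 n231 z 0.241..0.319 x 0.499..0.517
y0.21 n84 z 0.244..0.315 x 0.500..0.517
```

Lowering the force setting has no effect once the jaws have closed, but the tray has already sagged about 5°, so friction is close to slipping. Short vertical jerks should pivot it further over the drum.

Call:
carry_out --commands '[[[0, 0, 1, 0], [0, 0, -0.2, 0], [0, 0, 1, 0], [0, 0, -0.2, 0], [0, 0, 0, 0], [0, 0, 0, 0]]]'

```text
time: 14.6
tcp_pos: [0.5074, 0.1652, 0.2965]
tcp_rot: [-2.211, 2.23, -0.002]
ft_force: [0.5, -0.1, -1.7]
grip_width: 0.0133
finger_force: 58.3
```

Run:
```python
from h import *
plan();c=orange();cv2.imwrite("pics/s3.png",c["frame"])
```

```text
t 14.6 pos [0.5074 0.1652 0.2965] yaw -90.5 tilt [ 0.002 -0.    -1.   ] q [ 0.19  0.09 -0.15  1.33 -0.   -1.37] w 0.0133 F [ 0.5 -0.1 -1.7]
y0.05 n127 z 0.157..0.190 x 0.450..0.565
y0.08 n185 z 0.174..0.210 x 0.449..0.565
y0.11 n208 z 0.189..0.229 x 0.449..0.565
y0.15 n143 z 0.209..0.305 x 0.449..0.566
y0.17 n368 z 0.228..0.324 x 0.501..0.565
y0.21 n188 z 0.246..0.310 x 0.500..0.516
```

Run:
```python
from h import *
c=load("scene")["frame"];t=cap("top");
cv2.imwrite("pics/m1.png",np.hstack([cv2.resize(c[130:350,180:440],(400,340)),cv2.resize(t["frame"][130:280,140:316],(400,340),interpolation=cv2.INTER_CUBIC)]))
```

```text
(no output)
```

View pics/m1.png

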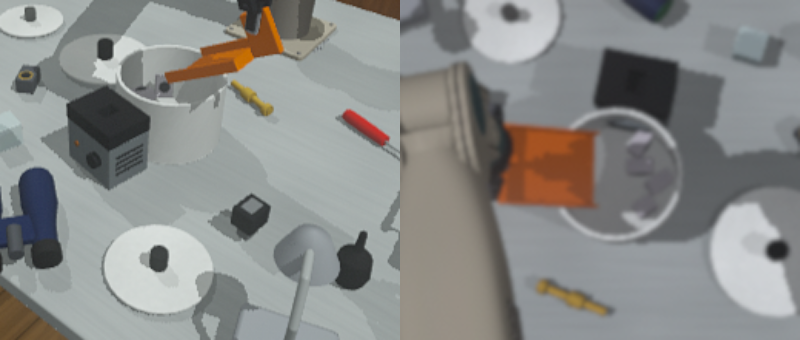

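The picture shows the tray empty and tipped over the rim, with the seats piled in the drum. I set the tray back at its old spot, where pressing the lip on the cart will level it.

Call:
carry_out --commands '[[[-0.3, 0, -0.5, 0], [-1.3, 0.2, -0.7, 0], [-2.3, 0.6, -0.7, 0], [-3.3, 1, -0.5, 0], [-4.3, 1.35, 0, 0], [-5.1, 1.35, 1, 0], [-5.1, 1.35, 2, 0], [-5.1, 1.35, 2, 0]]]'

```text
time: 15.5
tcp_pos: [0.452, 0.3691, 0.2109]
tcp_rot: [2.207, -2.222, -0.003]
ft_force: [-0.1, -1.4, -2.3]
grip_width: 0.0136
finger_force: 58.2
```

Run:
```python
from h import *
plan((.451,.37,.0564,-90.5));orange()
```

```text
t 15.5 pos [0.452  0.3691 0.2109] yaw -90.4 tilt [-0.008 -0.006 -1.   ] q [ 0.57  0.23 -0.16  1.18 -0.   -0.99] w 0.0136 F [-0.1 -1.4 -2.3]
[-0.044 -0.008  3.862] 0.002
y0.24 n11 z 0.081..0.091 x 0.393..0.507
y0.27 n264 z 0.075..0.111 x 0.392..0.509
y0.29 n320 z 0.090..0.129 x 0.392..0.509
y0.33 n336 z 0.108..0.148 x 0.391..0.510
y0.36 n319 z 0.129..0.220 x 0.393..0.512
y0.39 n389 z 0.145..0.239 x 0.447..0.509
y0.41 n120 z 0.164..0.213 x 0.448..0.461
```

Call:
carry_out --commands '[[[0, 0, 0.8, 0], [0, 0, 1.5, 0], [0, 0, 1.8, 0], [0, 0, 2.1, 0], [0, 0, 2.4, 0], [0, 0, 2.7, 0], [0, 0, 3, 0], [0, 0, 3, 0]]]'

```text
time: 16.35
tcp_pos: [0.4547, 0.3692, 0.095]
tcp_rot: [2.211, -2.23, 0.001]
ft_force: [0.4, -0.9, 1.3]
grip_width: 0.0133
finger_force: 57.8
```

Call:
carry_out --commands '[[[0, 0, 0.2, 0], [0, 0, 0.4, 0], [0, 0, 0.6, 0], [0, 0, 0.75, 0], [0, 0, 0.82, 0], [0, 0, 0.82, 0]]]'

```text
time: 16.95
tcp_pos: [0.4541, 0.3691, 0.0621]
tcp_rot: [2.21, -2.229, 0.0]
ft_force: [-0.2, -0.3, -0.1]
grip_width: 0.0133
finger_force: 57.2
```

Run:
```python
from h import *
plan((.451,.37,.0564,-90.5));orange()
```

```text
t 16.95 pos [0.4541 0.3691 0.0621] yaw -90.5 tilt [-0.001 -0.002 -1.   ] q [ 0.57  0.37 -0.33  0.88 -0.   -0.99] w 0.0133 F [-0.2 -0.3 -0.1]
[-0.021  0.078  0.143] 0.0
y0.21 n232 z -0.000..0.023 x 0.394..0.511
y0.24 n329 z 0.001..0.025 x 0.394..0.511
y0.27 n344 z 0.001..0.025 x 0.395..0.511
y0.29 n360 z 0.002..0.025 x 0.394..0.512
y0.33 n336 z 0.003..0.027 x 0.395..0.512
y0.36 n188 z 0.005..0.153 x 0.449..0.512
y0.39 n197 z 0.003..0.088 x 0.451..0.464
```

Call:
carry_out --commands '[[[0, 0, 0.15, 0], [0, 0, 0.15, 0], [0, 0, 0.15, 0]]]'

```text
time: 17.3
tcp_pos: [0.4552, 0.3702, 0.0575]
tcp_rot: [-2.211, 2.23, 0.0]
ft_force: [-0.2, 0.4, 3.7]
grip_width: 0.013
finger_force: 58.2
```

Call:
carry_out --commands '[[[0, 0, 0, 0], [0, 0, 0, 0], [0, 0, 0, 0], [0, 0, 0, 0], [0, 0, 0, 0], [0, 0, 0, 0], [0, 0, 0, 0]]]' --fingers 0

```text
time: 18.0
tcp_pos: [0.4548, 0.3698, 0.0571]
tcp_rot: [2.212, -2.231, -0.0]
ft_force: [-0.0, 0.2, -0.1]
grip_width: 0.0857
finger_force: 0.0
```

Call:
carry_out --commands '[[[0, 0, -1, 0], [0, 0, -2, 0], [0, 0, -3, 0], [0, 0, -4, 0], [0, 0, -4.5, 0], [0, 0, -4.5, 0]]]'

```text
time: 18.6
tcp_pos: [0.4571, 0.3713, 0.2416]
tcp_rot: [-2.206, 2.225, -0.003]
ft_force: [0.1, -0.3, 0.1]
grip_width: 0.0852
finger_force: 0.0
```

Run:
```python
from h import *
orange()
t=cap("top");P=pts(load("top"));z=P[...,2]
m=(z>.025)&(z<.06)&(abs(P[...,0]-.575)<.1)&(abs(P[...,1]+.302)<.07);q=P[m]
print(len(q),cv2.minAreaRect((q[:,:2]*1000).astype(np.float32)))
plan((.575,-.25,.22,180),(.45,.1,.24,180))
```

```text
y0.21 n243 z 0.000..0.024 x 0.394..0.512
y0.24 n331 z -0.000..0.023 x 0.396..0.513
y0.27 n347 z -0.002..0.023 x 0.396..0.512
y0.29 n364 z 0.000..0.022 x 0.394..0.513
y0.33 n338 z 0.001..0.023 x 0.396..0.514
y0.36 n285 z 0.002..0.078 x 0.441..0.512
y0.39 n266 z 0.002..0.078 x 0.451..0.465
175 ((574.8410034179688, -302.33209228515625), (59.54452133178711, 40.56354522705078), 32.11630630493164)
t 18.7 pos [0.4548 0.3698 0.237 ] yaw -90.5 tilt [ 0.  0. -1.] q [ 0.57  0.21 -0.13  1.23 -0.   -0.99] w 0.0851 F [-0.4 -0.3 -0.9]
[15.468 -3.139  0.423] 1.562
[ 6.745  0.061 -0.076] 1.562
```

Call:
carry_out --commands '[[[9, -1.6, 0, 1.04], [9, -1.6, 0, 1.04], [9, -1.6, 0, 1.04], [9, -1.6, 0, 1.04], [9, -1.6, 0, 1.04], [9, -1.6, 0, 1.04], [9, -1.6, 0, 1.04], [9, -1.6, 0, 1.04]]]'

```text
time: 19.5
tcp_pos: [0.5148, 0.0056, 0.2347]
tcp_rot: [0.8, -3.034, -0.0]
ft_force: [0.6, 0.6, -0.6]
grip_width: 0.0855
finger_force: 0.0
```

Run:
```python
from h import *
plan((.555,-.27,.23,-149))
c=cap("wrist");P=pts(load("wrist"));z=P[...,2]
m=(np.hypot(P[...,0]-.505,P[...,1]-.0133)<.093);q=P[m];print(np.percentile(q[:,2],[1,50,95,100]))
g=np.indices(z.shape)
# height map of drum
H,_,_=np.histogram2d(q[:,0],q[:,1],bins=9,range=[[.41,.60],[-.082,.108]],weights=q[:,2]);N,_,_=np.histogram2d(q[:,0],q[:,1],bins=9,range=[[.41,.60],[-.082,.108]])
print(np.round(1000*H/np.maximum(N,1)).astype(int))
```

```text
t 19.5 pos [0.5148 0.0056 0.2347] yaw -150.4 tilt [-0.004 -0.001 -1.   ] q [-0.11  0.09 -0.28  1.2  -0.   -0.63] w 0.0855 F [ 0.6  0.6 -0.6]
[ 2.524 -6.488  0.121] -0.025
[0.00830088 0.28316458 0.3098499  0.36019637]
[[  0  99  70  56  55  57  39   9   0]
 [ 94  61 259  11  10  10  10  10  10]
 [ 70  20  53  30  10  10 257   9  10]
 [ 57  24  33   9 281 262 276 173  10]
 [ 54  43 275 283 273 169 194  15  10]
 [ 29 262 259 101  11   9  10  10  10]
 [248 277 224  38  11  10  10  10  10]
 [ 11  28  32  43  10   9  10  10   9]
 [  0  14  60  54  41  25  10  10   0]]
```

Call:
carry_out --commands '[[[2.5, -6.5, 0.1, 0], [2.5, -6.5, 0.1, 0], [2.5, -6.5, 0.1, 0], [2.5, -6.5, 0.1, 0], [2.5, -6.5, 0.1, 0], [2.5, -6.5, 0.1, 0], [2.5, -6.5, 0.1, 0], [2.5, -6.5, 0.1, 0]]]'

```text
time: 20.35
tcp_pos: [0.558, -0.2649, 0.2311]
tcp_rot: [0.811, -3.033, -0.005]
ft_force: [-0.1, 0.7, 0.6]
grip_width: 0.0855
finger_force: 0.0
```

Run:
```python
from h import *
c=cap("wrist");P=pts(load("wrist"));z=P[...,2]
m=(z>.03)&(z<.042)&(np.hypot(P[...,0]-.575,P[...,1]+.3)<.09);q=P[m]
print(len(q),cv2.minAreaRect((q[:,:2]*1000).astype(np.float32)))
plan((.576,-.303,.022,-149.5))
```

```text
1591 ((575.7720336914062, -304.7850036621094), (59.78125762939453, 39.920654296875), 29.07025909423828)
t 20.4 pos [ 0.558  -0.2642  0.2315] yaw -150.0 tilt [-0.003  0.002 -1.   ] q [-0.55  0.27 -0.07  1.24  0.   -1.07] w 0.0853 F [-0.6 -0.4  0.5]
[ 0.091 -1.083  5.235] -0.009
```

Call:
carry_out --commands '[[[0.11, -1.1, 1, 0], [0.11, -1.1, 2, 0], [0.11, -1.1, 3, 0], [0.11, -1.1, 4, 0], [0.11, -1.1, 4.8, 0], [0.11, -1.1, 5.15, 0], [0.11, -1.1, 5.15, 0], [0.11, -1.1, 5.15, 0]]]'

```text
time: 21.2
tcp_pos: [0.5778, -0.3059, 0.0284]
tcp_rot: [-0.813, 3.033, -0.002]
ft_force: [1.0, -0.4, 1.0]
grip_width: 0.0855
finger_force: 0.0
```

Call:
carry_out --commands '[[[0, 0, 0, 0], [0, 0, 0, 0], [0, 0, 0, 0], [0, 0, 0, 0], [0, 0, 0, 0], [0, 0, 0, 0]]]' --fingers 255 --newtons 70

```text
time: 21.8
tcp_pos: [0.578, -0.307, 0.0288]
tcp_rot: [-0.81, 3.033, -0.003]
ft_force: [-0.7, 0.2, 5.3]
grip_width: 0.0386
finger_force: 72.9
```

Call:
carry_out --commands '[[[0, 0, -0.8, 0], [0, 0, -1.8, 0], [0, 0, -2.8, 0], [0, 0, -3.8, 0], [0, 0, -4.8, 0], [0, 0, -5.4, 0], [0, 0, -5.4, 0]]]'

```text
time: 22.5
tcp_pos: [0.5789, -0.3078, 0.248]
tcp_rot: [-0.809, 3.03, -0.01]
ft_force: [-0.2, 0.3, -1.5]
grip_width: 0.0386
finger_force: 72.2
```

Run:
```python
from h import *
plan((.505,.053,.23,-150),(.505,.053,.23,180),(.505,.053,.23,90))
```

```text
t 22.5 pos [ 0.5789 -0.3078  0.248 ] yaw -150.1 tilt [ 0.007 -0.005 -1.   ] q [-0.59  0.33  0.04  1.28 -0.   -1.11] w 0.0386 F [-0.2  0.3 -1.5]
[-2.894  8.744  0.393] -0.002
[-2.894  8.744  0.393] 0.522
[-2.894  8.744  0.393] 2.093
```

Call:
carry_out --commands '[[[-2.9, 8.75, 0.3, -1.047], [-2.9, 8.75, 0.3, -1.047], [-2.9, 8.75, 0.3, -1.047], [-2.9, 8.75, 0.3, -1.047], [-2.9, 8.75, 0.3, -1.047], [-2.9, 8.75, 0.3, -1.047], [-2.9, 8.75, 0.3, -1.047], [-2.9, 8.75, 0.3, -1.047]]]'

```text
time: 23.3
tcp_pos: [0.4994, 0.0584, 0.2285]
tcp_rot: [2.225, -2.215, -0.007]
ft_force: [0.5, -0.1, -2.5]
grip_width: 0.0385
finger_force: 72.1
```

Run:
```python
from h import *
plan((.505,.053,.085,-90))
```

```text
t 23.3 pos [0.4994 0.0584 0.2285] yaw -89.7 tilt [-0.005  0.001 -1.   ] q [-0.01  0.08 -0.31  1.19  0.   -1.59] w 0.0385 F [ 0.5 -0.1 -2.5]
[ 0.141 -0.157  3.587] 0.005
```

Call:
carry_out --commands '[[[0.2, -0.1, 0, 0], [0.2, -0.1, 1, 0], [0.2, -0.1, 2, 0], [0.2, -0.1, 3, 0], [0.2, -0.1, 3.55, 0], [0.2, -0.1, 3.55, 0], [0.2, -0.1, 3.55, 0]]]'

```text
time: 24.0
tcp_pos: [0.5062, 0.0462, 0.0883]
tcp_rot: [2.217, -2.223, -0.002]
ft_force: [-0.8, -0.1, -1.6]
grip_width: 0.0389
finger_force: 72.1
```

Call:
carry_out --commands '[[[0, 0, 0, 0], [0, 0, 0, 0], [0, 0, 0, 0], [0, 0, 0, 0], [0, 0, 0, 0], [0, 0, 0, 0]]]' --fingers 0

```text
time: 24.6
tcp_pos: [0.5069, 0.047, 0.0894]
tcp_rot: [-2.22, 2.223, -0.001]
ft_force: [-0.1, 0.0, 0.2]
grip_width: 0.0851
finger_force: 0.0
```

Call:
carry_out --commands '[[[0, 0, -1, 0], [0, 0, -2, 0], [0, 0, -3, 0], [0, 0, -4, 0], [0, 0, -5, 0], [0, 0, -5, 0]]]'

```text
time: 25.2
tcp_pos: [0.5105, 0.0469, 0.2959]
tcp_rot: [-2.214, 2.217, -0.014]
ft_force: [1.2, -0.6, -0.3]
grip_width: 0.0854
finger_force: 0.0
```

Run:
```python
from h import *
plan((.393,-.241,.24,180))
```

```text
t 25.2 pos [0.5105 0.0469 0.2959] yaw -90.1 tilt [ 0.012 -0.    -1.   ] q [-0.03  0.05 -0.2   1.31 -0.   -1.6 ] w 0.0854 F [ 1.2 -0.6 -0.3]
[7.2   2.944 1.364] 1.569
```

Call:
carry_out --commands '[[[7.2, 2.95, 1.3, 1.15], [7.2, 2.95, 1.3, 1.15], [7.2, 2.95, 1.3, 1.15], [7.2, 2.95, 1.3, 1.15], [7.2, 2.95, 1.3, 1.15], [7.2, 2.95, 1.3, 1.15], [7.2, 2.95, 1.3, 1.15], [7.2, 2.95, 1.3, 1.15]]]'

```text
time: 26.0
tcp_pos: [0.3867, -0.2427, 0.2358]
tcp_rot: [0.639, -3.074, -0.002]
ft_force: [0.7, 0.8, 0.1]
grip_width: 0.0851
finger_force: 0.0
```

Call:
carry_out --commands '[[[0, 0, 0, 0.42], [0, 0, 0, 0.42], [0, 0, 0, 0.42], [0, 0, 0, 0.42]]]'

```text
time: 26.4
tcp_pos: [0.3879, -0.2406, 0.2364]
tcp_rot: [-0.001, -3.141, -0.001]
ft_force: [-0.4, 0.5, 0.5]
grip_width: 0.0853
finger_force: 0.0
```

Run:
```python
from h import *
c=cap("wrist");P=pts(load("wrist"));z=P[...,2]
m=(z>.045)&(z<.06)&(np.hypot(P[...,0]-.393,P[...,1]+.241)<.06);q=P[m];x,y=(cv2.minAreaRect((q[:,:2]*1000).astype(np.float32))[0]);print(x,y)
plan((x/1000,y/1000,.0378,180))
t=cap("top");P=pts(load("top"));z=P[...,2]
m=np.hypot(P[...,0]-.505,P[...,1]-.0133)<.085;q=P[m];print("contents z",np.percentile(q[:,2],[1,50,95,100]))
m=(z>.128)&(z<.145)&(np.hypot(P[...,0]-.505,P[...,1]-.0133)<.13);print(cv2.minEnclosingCircle((P[m][:,:2]*1000).astype(np.float32)))
cv2.imwrite("pics/t4.png",cv2.resize(t["frame"][130:330,140:420],(784,560),interpolation=cv2.INTER_CUBIC))
```

```text
393.4212341308594 -241.2045440673828
t 26.45 pos [ 0.388  -0.2406  0.2365] yaw -179.9 tilt [-0.001  0.001 -1.   ] q [-0.7  -0.02 -0.39  1.2  -0.   -0.7 ] w 0.0855 F [ 0.3 -1.3 -0.2]
[-0.14  -0.018  4.967] 0.002
contents z [0.00233804 0.01257659 0.05128054 0.06485732]
((513.4632568359375, 15.419187545776367), 108.3477554321289)
```

View pics/t4.png

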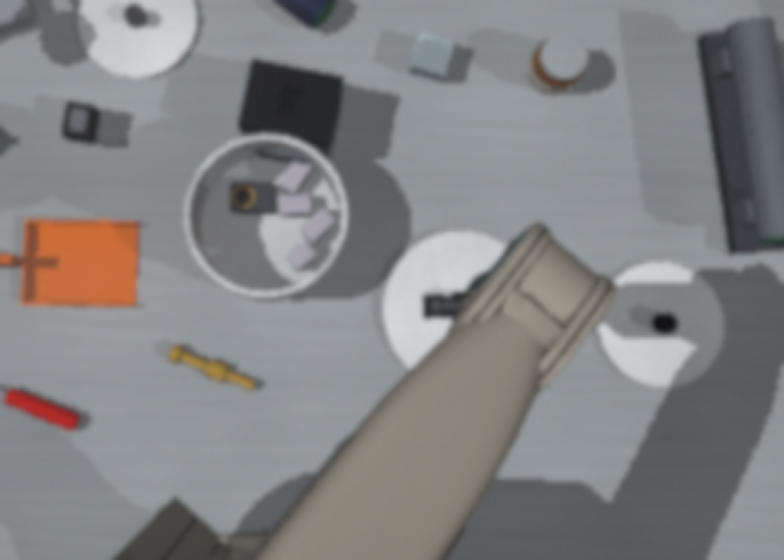

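The housing is in the drum at (245,197) with the four seats at (290,180) to (300,255), all well below the rim. The empty tray lies at (80,263). Next I fetch the lid.

Call:
carry_out --commands '[[[-0.08, 0, 1, 0], [-0.08, 0, 2, 0], [-0.08, 0, 3, 0], [-0.08, 0, 4, 0], [-0.08, 0, 4.7, 0], [-0.08, 0, 4.93, 0], [-0.08, 0, 4.93, 0], [-0.08, 0, 4.93, 0]]]'

```text
time: 27.3
tcp_pos: [0.3925, -0.2416, 0.041]
tcp_rot: [0.0, 3.14, -0.002]
ft_force: [0.1, 0.3, -0.3]
grip_width: 0.0855
finger_force: 0.0
```

Call:
carry_out --commands '[[[0, 0, 0, 0], [0, 0, 0, 0], [0, 0, 0, 0], [0, 0, 0, 0], [0, 0, 0, 0], [0, 0, 0, 0], [0, 0, 0, 0]]]' --fingers 255 --newtons 60

```text
time: 28.0
tcp_pos: [0.3923, -0.2413, 0.041]
tcp_rot: [0.001, 3.14, -0.001]
ft_force: [-1.1, 0.6, 5.9]
grip_width: 0.0346
finger_force: 59.3
```

Call:
carry_out --commands '[[[0, 0, -0.5, 0], [0, 0, -1.3, 0], [0, 0, -2.1, 0], [0, 0, -2.9, 0], [0, 0, -3.7, 0], [0, 0, -4.5, 0], [0, 0, -4.8, 0], [0, 0, -4.8, 0]]]'

```text
time: 28.8
tcp_pos: [0.3924, -0.2416, 0.2334]
tcp_rot: [0.001, 3.139, -0.004]
ft_force: [0.3, 0.4, -2.5]
grip_width: 0.0346
finger_force: 60.2
```

Run:
```python
from h import *
plan((.5035,.0155,.23,180))
```

```text
t 28.8 pos [ 0.3924 -0.2416  0.2334] yaw 180.0 tilt [ 0.003 -0.002 -1.   ] q [-0.69 -0.01 -0.39  1.19 -0.   -0.69] w 0.0346 F [ 0.3  0.4 -2.5]
[-2.772  6.43   0.077] -0.001
```

Call:
carry_out --commands '[[[-1.3, 3, 0, 0], [-2.8, 6.43, 0, 0], [-2.8, 6.43, 0, 0], [-2.8, 6.43, 0, 0], [-2.8, 6.43, 0, 0], [-2.8, 6.43, 0, 0], [-2.8, 6.43, 0, 0], [-2.8, 6.43, 0, 0]]]'

```text
time: 29.6
tcp_pos: [0.5022, 0.0169, 0.2293]
tcp_rot: [0.002, -3.137, 0.0]
ft_force: [-0.1, -0.1, -2.9]
grip_width: 0.0345
finger_force: 61.0
```

Run:
```python
from h import *
plan((.5045,.0155,.1665,180))
c=cap("wrist");P=pts(load("wrist"));z=P[...,2]
z0=env.sense()["tcp_pos"][2]
for n,lo,hi in(("lid",z0-.034,z0-.018),("rim",.125,.145)):
  m=(z>lo)&(z<hi)&(np.hypot(P[...,0]-.505,P[...,1]-.0133)<.12);q=P[m];print(n,m.sum(),np.median(q[:,2]) if m.any() else 0,cv2.minEnclosingCircle((q[:,:2]*1000).astype(np.float32)) if m.any() else "")
```

```text
t 29.6 pos [0.5022 0.0169 0.2293] yaw -179.9 tilt [-0.005 -0.    -1.   ] q [-0.09  0.07 -0.31  1.19 -0.   -0.1 ] w 0.0345 F [-0.1 -0.1 -2.9]
[-0.065 -0.034  1.571] 0.001
lid 62262 0.20203818422105344 ((503.8387756347656, 17.045228958129883), 105.92724609375)
rim 0 0
```

Call:
carry_out --commands '[[[-0.06, -0.035, 0, 0], [-0.06, -0.035, 0.4, 0], [-0.06, -0.035, 0.8, 0], [-0.06, -0.035, 1.1, 0], [-0.06, -0.035, 1.3, 0], [-0.06, -0.035, 1.45, 0], [-0.06, -0.035, 1.45, 0]]]'

```text
time: 30.35
tcp_pos: [0.5056, 0.0146, 0.1731]
tcp_rot: [-0.002, -3.14, -0.0]
ft_force: [-1.1, -0.3, -2.3]
grip_width: 0.0349
finger_force: 61.0
```

Call:
carry_out --commands '[[[0, 0, 0.06, 0], [0, 0, 0.1, 0], [0, 0, 0.1, 0]]]'

```text
time: 30.65
tcp_pos: [0.5064, 0.0149, 0.1702]
tcp_rot: [0.001, 3.141, -0.0]
ft_force: [-0.2, 0.8, -2.6]
grip_width: 0.0342
finger_force: 61.0
```

Call:
carry_out --commands '[[[0.03, 0, 0.05, 0], [0.04, 0, 0.1, 0], [0.04, 0, 0.1, 0]]]'

```text
time: 30.95
tcp_pos: [0.5054, 0.0148, 0.168]
tcp_rot: [0.001, 3.139, -0.0]
ft_force: [-2.3, -0.1, 7.6]
grip_width: 0.0348
finger_force: 62.4
```

Call:
carry_out --commands '[[[0, 0, 0, 0], [0, 0, 0, 0], [0, 0, 0, 0], [0, 0, 0, 0], [0, 0, 0, 0], [0, 0, 0, 0]]]' --fingers 0

```text
time: 31.55
tcp_pos: [0.5045, 0.0148, 0.1658]
tcp_rot: [-0.001, -3.141, -0.0]
ft_force: [-0.3, 0.4, 0.1]
grip_width: 0.0853
finger_force: 0.0
```

Call:
carry_out --commands '[[[0, 0, -1, 0], [0, 0, -2, 0], [0, 0, -2.6, 0], [0, 0, -2.6, 0], [0, 0, -2.6, 0]]]'

```text
time: 32.05
tcp_pos: [0.5049, 0.0148, 0.2703]
tcp_rot: [0.001, 3.14, -0.0]
ft_force: [-0.9, 0.9, -0.1]
grip_width: 0.0853
finger_force: 0.0
```

Run:
```python
from h import *
c=cap("wrist");P=pts(load("wrist"));z=P[...,2];cv2.imwrite("pics/w5.png",c["frame"])
m=(z>.13)&(z<.15)&(np.hypot(P[...,0]-.505,P[...,1]-.0133)<.12);q=P[m];print(np.median(q[:,2]),cv2.minEnclosingCircle((q[:,:2]*1000).astype(np.float32)))
A=np.c_[q[:,:2],np.ones(len(q))];print(np.linalg.lstsq(A,q[:,2],rcond=None)[0])
for n,lo,hi,cx,cy in(("box",.112,.128,.654,-.014),("relay",.055,.07,.639,.2685)):
  m=(z>lo)&(z<hi)&(np.hypot(P[...,0]-cx,P[...,1]-cy)<.08);q=P[m];print(n,m.sum(),cv2.minAreaRect((q[:,:2]*1000).astype(np.float32)) if m.any() else "")
plan((.62,.25,.22,180))
```

```text
0.1405437378608113 ((507.379638671875, 14.675227165222168), 105.99095153808594)
[-1.49730596e-04  1.55956328e-05  1.40627506e-01]
box 4829 ((654.9486083984375, -14.278343200683594), (120.2525863647461, 91.65105438232422), 78.64695739746094)
relay 924 ((639.46728515625, 268.03778076171875), (40.178550720214844, 48.54999923706055), 82.62300109863281)
t 32.1 pos [0.504  0.0149 0.2691] yaw 180.0 tilt [-0.001  0.    -1.   ] q [-0.1   0.05 -0.25  1.27  0.   -0.1 ] w 0.0853 F [-0.9  0.5 -0.9]
[-2.896  5.88   1.225] -0.001
```

Call:
carry_out --commands '[[[-3.35, 6.33, 0, 0.129], [-3.35, 6.33, 0, 0.129], [-3.35, 6.33, 0, 0.129], [-3.35, 6.33, 0, 0.129], [-3.35, 6.33, 0.8, 0.129], [-3.35, 6.33, 1.5, 0.129], [-3.35, 6.33, 1.5, 0.129], [-3.35, 6.33, 1.5, 0.129]]]'

```text
time: 32.9
tcp_pos: [0.6363, 0.268, 0.2051]
tcp_rot: [-0.201, -3.127, 0.005]
ft_force: [0.5, -0.2, 0.0]
grip_width: 0.0851
finger_force: 0.0
```

Run:
```python
from h import *
c=cap("wrist");P=pts(load("wrist"));z=P[...,2];cv2.imwrite("pics/w6.png",c["frame"])
m=(z>.056)&(z<.07)&(np.hypot(P[...,0]-.639,P[...,1]-.2685)<.06);q=P[m];r=cv2.minAreaRect((q[:,:2]*1000).astype(np.float32));print(m.sum(),r,np.median(q[:,2]))
plan((r[0][0]/1000,r[0][1]/1000,.047,172.6))
```

```text
1712 ((640.29296875, 268.6584167480469), (39.90874481201172, 48.355712890625), 81.63673400878906) 0.06164994932824
t 32.95 pos [0.6372 0.2674 0.2075] yaw 172.6 tilt [-0.005 -0.002 -1.   ] q [ 0.3   0.42  0.08  1.24 -0.    0.43] w 0.0856 F [ 0.3 -1.   1.3]
[-0.092  0.053  4.011] -0.0
```

View pics/w6.png

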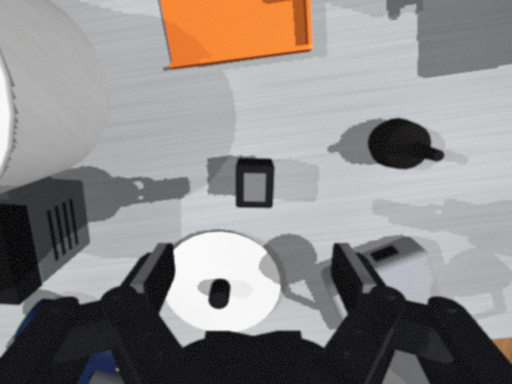

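The relay's labelled top is at (255,183), aligned between the fingers. I descend and grip it across its 40 mm sides.

Call:
carry_out --commands '[[[-0.07, 0.04, 1, 0.017], [-0.07, 0.04, 2, 0.017], [-0.07, 0.04, 3, 0.017], [-0.07, 0.04, 3.7, 0.017], [-0.07, 0.04, 3.95, 0.017], [-0.07, 0.04, 3.95, 0.017], [-0.07, 0.04, 3.95, 0.017]]]'

```text
time: 33.65
tcp_pos: [0.6433, 0.2689, 0.0544]
tcp_rot: [0.231, 3.13, 0.002]
ft_force: [0.3, 0.4, 0.3]
grip_width: 0.0855
finger_force: 0.0
```

Call:
carry_out --commands '[[[0, 0, 0, 0], [0, 0, 0, 0], [0, 0, 0, 0], [0, 0, 0, 0], [0, 0, 0, 0], [0, 0, 0, 0], [0, 0, 0, 0]]]' --fingers 255 --newtons 60

```text
time: 34.35
tcp_pos: [0.6426, 0.2693, 0.0534]
tcp_rot: [0.23, 3.131, 0.0]
ft_force: [-1.1, -0.8, 6.1]
grip_width: 0.0393
finger_force: 60.6
```

Call:
carry_out --commands '[[[0, 0, -0.6, 0], [0, 0, -1.5, 0], [0, 0, -2.5, 0], [0, 0, -3.5, 0], [0, 0, -4.4, 0], [0, 0, -4.6, 0], [0, 0, -4.6, 0]]]'

```text
time: 35.05
tcp_pos: [0.6426, 0.2695, 0.2373]
tcp_rot: [0.23, 3.13, 0.002]
ft_force: [0.0, -0.4, -2.1]
grip_width: 0.0393
finger_force: 60.9
```

Run:
```python
from h import *
plan((.656,-.02,.24,168.9),(.66,.02,.24,168.9))
```

```text
t 35.05 pos [0.6426 0.2695 0.2373] yaw 171.6 tilt [ 0.003  0.001 -1.   ] q [0.3  0.41 0.13 1.29 0.   0.45] w 0.0393 F [ 0.  -0.4 -2.1]
[-1.39  -7.112 -0.073] 0.047
[-1.343 -6.108 -0.072] 0.047
```

Call:
carry_out --commands '[[[-1.1, -4.4, -0.5, 0.047], [-1.1, -4.4, -0.5, 0.047], [-1.1, -4.4, -0.5, 0.047], [-1.1, -4.4, -0.5, 0.047], [-1.1, -4.4, -0.5, 0.047], [-1.1, -4.4, -0.5, 0.047], [-1.1, -4.4, -0.5, 0.047], [-1.1, -4.4, -0.5, 0.047]]]'

```text
time: 35.85
tcp_pos: [0.6588, 0.09, 0.2545]
tcp_rot: [-0.301, -3.125, 0.0]
ft_force: [0.5, -0.2, -2.0]
grip_width: 0.039
finger_force: 61.2
```

Run:
```python
from h import *
plan()
c=cap("wrist");P=pts(load("wrist"));z=P[...,2];cv2.imwrite("pics/w7.png",c["frame"])
b=(z>.112)&(z<.128)&(np.hypot(P[...,0]-.654,P[...,1]+.014)<.08);q=P[b];print(b.sum(),np.median(q[:,2]),cv2.minAreaRect((q[:,:2]*1000).astype(np.float32)))
v,u=np.where(b);print(u.min(),u.max(),v.min(),v.max())
m=(z<.112)&(z>.08)&(np.hypot(P[...,0]-.655,P[...,1]+.014)<.035);v,u=np.where(m);print(m.sum(),u.min(),u.max(),v.min(),v.max())
b8=b.astype(np.uint8);b8=cv2.morphologyEx(b8,cv2.MORPH_CLOSE,np.ones((3,3)))
cs,h=cv2.findContours(b8,cv2.RETR_CCOMP,cv2.CHAIN_APPROX_NONE)
K=c["camera_matrix"];T=load("wrist")["T"]
for k,hh in zip(cs,h[0]):
  if hh[3]>=0 and cv2.contourArea(k)>100:
    r=np.c_[(k[:,0]-[K[0][2],K[1][2]])/[K[0][0],K[1][1]],np.ones(len(k))]@T[:3,:3].T
    w=T[:3,3]+r*((.12-T[2,3])/r[:,2])[:,None]
    print("hole",cv2.minAreaRect((w[:,:2]*1000).astype(np.float32)))
```

```text
t 35.85 pos [0.6588 0.09   0.2545] yaw 169.0 tilt [-0.002  0.    -1.   ] q [0.04 0.35 0.08 1.31 0.   0.23] w 0.039 F [ 0.5 -0.2 -2. ]
9096 0.11947463091351268 ((654.4824829101562, -14.688560485839844), (120.96589660644531, 90.67051696777344), 78.73892211914062)
84 211 154 239
618 140 164 184 211
hole ((653.1535034179688, -11.987348556518555), (24.506633758544922, 31.433116912841797), 78.47045135498047)
```

View pics/w7.png

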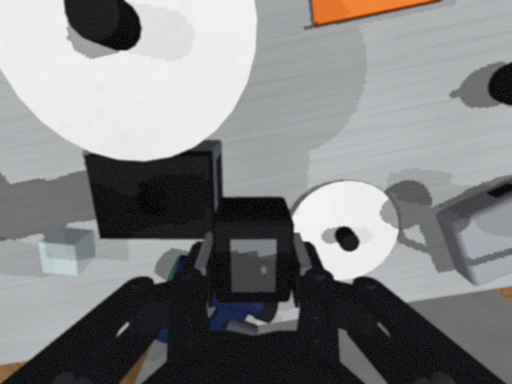

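The held relay shows at (252,250) and the socket hole at about (152,197) on the black box. I refine the hole centre from depth.

Run:
```python
from h import *
d=load("wrist");P=pts(d);z=P[...,2];K=d["K"];T=d["T"];print("cam",T[:3,3])
for th in(.1185,.117,.115,.112):
  b8=((z>th)&(z<.128)&(np.hypot(P[...,0]-.654,P[...,1]+.014)<.08)).astype(np.uint8)
  cs,h=cv2.findContours(b8,cv2.RETR_CCOMP,cv2.CHAIN_APPROX_NONE)
  for k,hh in zip(cs,h[0]):
    if hh[3]>=0 and cv2.contourArea(k)>200:
      k=k.reshape(-1,2)
      r=np.c_[(k-[K[0,2],K[1,2]])/[K[0,0],K[1,1]],np.ones(len(k))]@T[:3,:3].T
      w=T[:3,3]+r*((.12-T[2,3])/r[:,2])[:,None]
      print(th,cv2.minAreaRect((w[:,:2]*1000).astype(np.float32)))
# z rows through hole
print(np.round(z[197,130:175]*1000).astype(int));print(np.round(z[175:220,152]*1000).astype(int))
# bottom
m=(z<.099)&(z>.088)&(np.hypot(P[...,0]-.655,P[...,1]+.014)<.04);q=P[m];print("bottom",m.sum(),q.min(0),q.max(0))
# relay top in hand
s=env.sense()["tcp_pos"];m=(abs(z-(s[2]+.0085))<.004)&(np.hypot(P[...,0]-s[0],P[...,1]-s[1])<.04);q=P[m];print("relay",m.sum(),cv2.minAreaRect((q[:,:2]*1000).astype(np.float32)),s)
```

```text
cam [0.58070084 0.10539671 0.37988314]
0.1185 ((654.050537109375, -13.687908172607422), (30.086946487426758, 37.72241973876953), 79.12247467041016)
0.117 ((654.04541015625, -13.477302551269531), (27.303987503051758, 35.56520080566406), 79.12438201904297)
0.115 ((654.1104736328125, -12.797843933105469), (25.806652069091797, 33.481258392333984), 78.83819580078125)
0.112 ((653.1535034179688, -11.987348556518555), (24.506633758544922, 31.433116912841797), 78.47045135498047)
[119 120 120 119 119 119 120 118 118 117 114 112 110 109 106 103 100  97
  95  93  93  95  94  94  94  94  94  95  92  94  94  93  93  94 118 120
 120 119 120 119 119 121 120 120 120]
[120 120 119 119 120 119 120 119 118  93  93  95  93  93  93  93  94  94
  93  94  95  93  94  93  92  95  94  94  94  93  93  96 100 103 105 107
 111 113 117 117 118 119 118 119 119]
bottom 401 [ 0.64280809 -0.03026015  0.0915175 ] [ 0.67195409 -0.00894915  0.09895875]
relay 7111 ((656.588134765625, 90.68633270263672), (66.35535430908203, 48.24260711669922), 78.44019317626953) [0.65893626 0.08998676 0.25495334]
```

```bash
python3 -c "
from h import *
plan((.6565,-.0145,.19,169))"
```

```text
t 35.9 pos [0.6589 0.09   0.255 ] yaw 169.0 tilt [-0.002  0.    -1.   ] q [0.04 0.35 0.08 1.31 0.   0.23] w 0.0389 F [ 0.4 -0.1 -1.7]
[-0.441 -2.576  1.623] 0.0
```

Call:
carry_out --commands '[[[-0.44, -2.58, 0, 0], [-0.44, -2.58, 0, 0], [-0.44, -2.58, 0, 0], [-0.44, -2.58, 0.5, 0], [-0.44, -2.58, 1, 0], [-0.44, -2.58, 1.5, 0], [-0.44, -2.58, 1.5, 0], [-0.44, -2.58, 1.5, 0]]]'

```text
time: 36.7
tcp_pos: [0.6567, -0.0151, 0.1958]
tcp_rot: [-0.302, -3.126, -0.0]
ft_force: [0.1, -0.1, -1.6]
grip_width: 0.0391
finger_force: 61.5
```

```bash
python3 -c "
from h import *
plan((.6565,-.0145,.15,169));plan()
cap('wrist');P=pts(load('wrist'));z=P[...,2];s=env.sense()['tcp_pos'];m=(abs(z-(s[2]+.0085))<.004)&(np.hypot(P[...,0]-s[0],P[...,1]-s[1])<.04);q=P[m];print('relay',m.sum(),cv2.minAreaRect((q[:,:2]*1000).astype(np.float32)))
m=(z>.112)&(z<.128)&(np.hypot(P[...,0]-.654,P[...,1]+.014)<.09);q=P[m];print(cv2.minAreaRect((q[:,:2]*1000).astype(np.float32)))"
```

```text
t 36.7 pos [ 0.6567 -0.0151  0.1958] yaw 169.0 tilt [-0.001  0.    -1.   ] q [-0.12  0.36 -0.02  1.19  0.    0.07] w 0.0391 F [ 0.1 -0.1 -1.6]
[0.005 0.013 1.144] -0.001
t 36.7 pos [ 0.6567 -0.0151  0.1958] yaw 169.0 tilt [-0.001  0.    -1.   ] q [-0.12  0.36 -0.02  1.19  0.    0.07] w 0.0391 F [ 0.1 -0.1 -1.6]
relay 7070 ((654.5018920898438, -14.361885070800781), (66.18004608154297, 48.44048309326172), 78.65272521972656)
((654.298828125, -14.469017028808594), (120.62686920166016, 90.55244445800781), 78.79983520507812)
```

Relay and box are aligned to within 1 mm, so I lower slowly.

Call:
carry_out --commands '[[[0, 0.01, 0.2, 0], [0, 0.01, 0.4, 0], [0, 0.01, 0.6, 0], [0, 0.01, 0.7, 0], [0, 0.01, 0.8, 0], [0, 0.01, 0.9, 0], [0, 0.01, 0.95, 0], [0, 0.01, 0.95, 0]]]'

```text
time: 37.55
tcp_pos: [0.6568, -0.0157, 0.1576]
tcp_rot: [-0.304, -3.126, -0.0]
ft_force: [0.1, 0.1, -1.4]
grip_width: 0.0394
finger_force: 61.5
```

Call:
carry_out --commands '[[[0, 0, 0.06, 0], [0, 0, 0.12, 0], [0, 0, 0.18, 0], [0, 0, 0.2, 0], [0, 0, 0.2, 0]]]'

```text
time: 38.05
tcp_pos: [0.6569, -0.0157, 0.1498]
tcp_rot: [-0.304, -3.127, -0.0]
ft_force: [-0.4, 0.7, -1.8]
grip_width: 0.0389
finger_force: 61.5
```

Call:
carry_out --commands '[[[0, 0, 0.03, 0], [0, 0, 0.06, 0], [0, 0, 0.06, 0], [0, 0, 0.06, 0]]]'

```text
time: 38.45
tcp_pos: [0.6571, -0.0157, 0.1495]
tcp_rot: [0.304, 3.126, -0.0]
ft_force: [-3.1, 0.3, 5.9]
grip_width: 0.0386
finger_force: 62.4
```

Call:
carry_out --commands '[[[0, 0, 0, 0], [0, 0, 0, 0], [0, 0, 0, 0], [0, 0, 0, 0], [0, 0, 0, 0], [0, 0, 0, 0]]]' --fingers 0

```text
time: 39.05
tcp_pos: [0.6569, -0.0157, 0.1474]
tcp_rot: [-0.304, -3.127, 0.0]
ft_force: [0.1, 0.4, -0.2]
grip_width: 0.0854
finger_force: 0.0
```

Call:
carry_out --commands '[[[0, 0, -1, 0], [0, 0, -2, 0], [0, 0, -3, 0], [0, 0, -3, 0], [0, 0, -3, 0]]]'

```text
time: 39.55
tcp_pos: [0.6579, -0.0158, 0.2692]
tcp_rot: [0.304, 3.123, -0.0]
ft_force: [0.0, 0.1, -0.3]
grip_width: 0.0853
finger_force: 0.0
```

Run:
```python
from h import *
c=cap("wrist");P=pts(load("wrist"));z=P[...,2]
for n,lo,hi,cx,cy,r in(("relaytop",.15,.17,.654,-.014,.045),("box",.112,.128,.654,-.014,.09),("lid",.13,.15,.507,.0147,.12)):
  m=(z>lo)&(z<hi)&(np.hypot(P[...,0]-cx,P[...,1]-cy)<r);q=P[m];print(n,m.sum(),np.median(q[:,2]),cv2.minAreaRect((q[:,:2]*1000).astype(np.float32)))
s=cap("scene");orange()
cv2.imwrite("pics/end.png",np.hstack([cv2.resize(s["frame"],(400,300)),cv2.resize(c["frame"],(400,300))]))
plan()
```

```text
relaytop 2164 0.15766709097049936 ((654.7085571289062, -15.548624038696289), (40.001895904541016, 47.40104675292969), 78.91246795654297)
box 7143 0.11954334038585257 ((654.4454956054688, -14.505416870117188), (120.48946380615234, 90.70291900634766), 78.7071304321289)
lid 26306 0.14056864057109175 ((557.888671875, 4.867790222167969), (211.14828491210938, 106.87834167480469), 79.11885070800781)
y0.21 n235 z 0.001..0.023 x 0.395..0.511
y0.24 n320 z 0.000..0.023 x 0.396..0.511
y0.27 n327 z 0.001..0.022 x 0.395..0.513
y0.29 n351 z 0.001..0.024 x 0.395..0.513
y0.33 n337 z 0.001..0.024 x 0.395..0.513
y0.36 n276 z 0.003..0.077 x 0.438..0.512
y0.39 n273 z 0.003..0.078 x 0.451..0.464
t 39.7 pos [ 0.6558 -0.0155  0.2655] yaw 168.9 tilt [-0.004  0.    -1.   ] q [-0.12  0.33  0.08  1.32  0.    0.07] w 0.0853 F [-0.4  0.2 -1. ]
```

View pics/end.png

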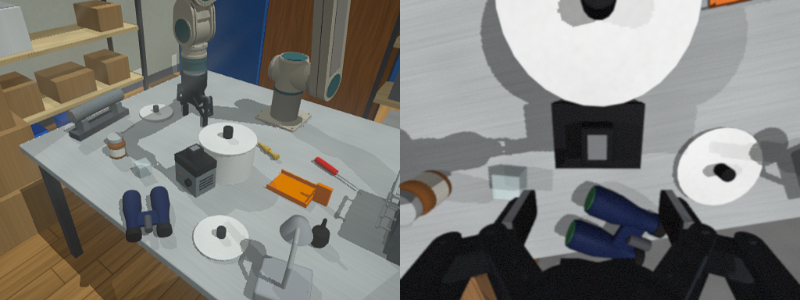

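The final view shows the relay on the box with its label at (597,148), its top at 0.158 m (home). The lid is level on the drum, the tray lies flat, and no loose housings are left. I hand in.

```bash
python3 -c "
from workcell import job
print(job.sign_off())"
```

```text
the job is handed in; nothing more can be done
None
```

I handed the job in at about 40 s of robot time: four seats and the one housing are in the drum, the lid is seated level, the empty tray is flat on the cart, the relay is home in its socket, and the glass prism was not touched; sign-off returned no verdict.

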